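# Jog test of a control station at speed stage 5

## Robot

A 6-joint arm with a two-finger parallel gripper is mounted at the origin on a cart in front of the work surface, level with it; the furniture and walls round the work are solid. World frame = base frame: x ahead of the robot, y to its left, z up, the work surface at z = 0. Lengths are in mm, angles in degrees, forces in N, time in s.
With the tool pointing down it reaches from about 350 to 850 mm from the base axis. Payload 8.1 kg.
Tool frame: the origin (TCP) lies midway between the tips of the shut fingers; the grasp point (between the pads) lies 19 mm behind it (r.pinch_z is the distance from the TCP to the grasp point, in mm); z points along the fingers, y is the line along which they close (so a half turn about z gives the same grasp; the last joint's range is limited). The gripper opens to 85 mm and grips with 20 to 120 N. Pads are 22 mm wide; open, the fingers measure 114 mm over their backs; the gripper's body (76 mm by 85 mm) begins 54 mm behind the grasp point. The pads swing forward as they close: fully open they stand 13 mm farther back than shut.
Start: joints at [-75.367, 7.471, 85.268, -0, 87.261, -4.893], TCP at [200.565, -565.49, 231.292] pointing down, gripper open.
Joint ranges: [-169.43, 169.43], [-51.17, 129.36], [1.28, 143.12], [-76.62, 256.62], [0, 156.53], [-152.29, 152.29]. Speed limits (degrees/s): [136.94, 136.94, 159.86, 180, 180, 180].

## Interface

Orientations are given as [roll, pitch, yaw] about the fixed x, y, z axes, in that order (R = Rz(yaw) Ry(pitch) Rx(roll)).
In Python, from bench import sensors, optics, job, r gives the robot as it stands.
- The arm moves only by the tool play_rows, never from a script. Its argument "motion" is a list that holds one entry, the list of rows, each a list of 6 numbers: the shift along the tool's x, y, z in cm, then the turn, a rotation vector about the tool's x, y, z in degrees. In form: [[[x, y, z, ax, ay, az], ...]]. A call has 1 to 5 rows; each row is the pose to reach, as a shift and turn from the pose commanded when the call began, along the tool's axes at that moment; what a row does not reach only later rows make up. A row lasts 1/10 s, in which the tool goes at most 50 mm and 8.59 degrees, less where a joint would pass 70% of its speed; a pose out of reach is approached as far as the arm can. A call with a gripper value outside its range is refused whole. "jaw" is the opening, from 0 (shut) to 1 (fully open), set as the call begins (left out, the last holds). The fingers move at their own pace and stop on an object; "squeeze" is the grip in N (left out, the last holds). Time passes only in rows, so rows that repeat a pose let the fingers close. It gives the time, the measured TCP pose, the force, the opening and the grip force at its end, in the units of the state.
- sensors.sense(): the state, without advancing time (a new reading comes with each control period).
- optics.snapshot(name): name is "scene" or "top" or "wrist"; returns a dict with "pixels" (480x640x3 uint8, red, green, blue), "mtx" (3x3 intrinsics, pixels), "R" (3x3) and "t" (3): a world point X has camera coordinates R X + t; the wrist camera has in their place "T_tool_cam" (4x4, takes a point from camera to tool coordinates, whose origin is the TCP and whose axes are the flange's). Camera axes: x right, y down, z forward; pixel columns grow to the right and rows downward; lengths in mm; the calibration is good to about 2 mm. A picture is of the moment at which its call begins: read the wrist's pose just before it. There is no depth.
- job.hand_in(): hands the job in; it is judged then, once.
The state is a dict: "time": time; "joint_pos": joint angles; "qd": joint speeds; "joint_efforts": joint torques, N m; "tool_pos": TCP position; "tcp_rot": TCP orientation; "ft_force": force on the tool from outside, world axes, zero at the start; "wrist_torque": the same for the moment, N m; "finger_gap": finger opening in mm; "grip_force": force on a finger pad.
Only numpy, scipy, OpenCV 4.12 (cv2) and the standard library are available. Lean on these libraries where they do the work, as an engineer would, in place of code of your own. Each camera call takes 0.05 s, during which the arm holds its last target. There are 200 camera calls.

## Task

The finished control box on the bench is to be jog-tested at speed stage 5. Push the selector's lever round with a fingertip, click by click, until it rests at stage 5 (the fifth click clockwise from the small ring that marks off), take the finger off it, and only then press the flat round jog button next to the pilot lamp all the way in with a fingertip and keep it pressed: the program finishes while still holding the button in. Push gently, do not grip, lift or shift the box or its selector, and leave the loose parts lying around it alone.

Things in the scene. Friction and masses are not known exactly. Their poses are not given: they have to be found in the camera images.
- control_box: grey control box lying on its back, 200 (x) x 140 (y) x 80 (z) mm, 2.4 kg, loose on rubber feet. Origin at the centre of its underside, z up; +x, the side with two blanked cable glands (20 mm long), faces ahead and right of the robot. Flat cover at z = 80; on it at (x, y) mm: selector axis (37, 0), jog button (-60, 26), clear domed pilot lamp (-60, -34; fixed; 30 wide, 18 high, not a button).
- selector_axis (a point): where the selector's vertical axis meets the cover, 80 mm above the bench; axes as the box's. The scale plate round it marks off with a small ring and stages 1 to 7 with bars that grow longer and thicker, 30 degrees apart, 47 to 56 mm from the axis, clockwise from above. Off lies 105 degrees counter-clockwise from the box's +x, stage 5 45 degrees clockwise from it.
- selector (a joint): angle of the selector in rad, growing clockwise from above: 0 at off, 0.524 a click, stage 5 at 2.618, stops just beyond off and stage 7 (3.665). Starts at off, stage 1 or 2. A sprung ball holds it at each stage and pulls it to the nearer one when let go between two; a click takes about 0.05 to 0.07 N m (about 2 N near the tip), and past half way the lever jumps ahead to the next stage.
- lever_tip (a point): on the lever, 38 mm from the axis, 19 mm above the cover; its x axis points outward along the lever, z up. The black lever is an upright fin 12 mm thick, from 16 mm behind the axis to 44 mm in front, top 28 mm above the cover, white line toward the tip; below it a hub of 48 mm diameter, 10 mm high. The fin's sides are free from 10 to 28 mm above the cover.
- jog (a joint): travel of the jog button in m: 0 released, 0.006 fully in. It springs back; the push needed grows from 1.5 N to 4 N.
- jog_top (a point): centre of the top face of the jog button, a flat round black cap of 30 mm diameter with a grey disc, moving with it; z up. Released it stands 13.5 mm above the cover, inside a steel ring of 39 mm diameter that stands 5 mm above the cover.
- relay: plug-in relay, 62 x 28 x 64 mm, upright, loose, right of the box (its -y side); origin at the centre of its underside. Leave alone.
- driver: small screwdriver, 154 mm long (its y), 19 mm thick, lying left of the box (its +y side); origin under its centre. Leave alone.
- plug: grey terminal plug, 19 x 64 x 25 mm (long side y), beyond the box's gland side; origin at the centre of its underside. Leave alone.

How it is judged (in metres and radians):
On the way:
1. the selector rests at stage 5 with no finger on it and the jog button not yet pressed (value of joint selector between 2.498 and 2.738 rad and contact force between the fingers and selector below 0.2 N and value of joint jog below 0.001 m), for 0.3 s.
At the end, for the whole second after the job is handed in: the selector stands at stage 5 (within 0.12 rad) untouched, a finger holds the jog button in by more than 4.5 of its 6 mm, and the box stands within 15 mm of where it was (value of joint selector between 2.498 and 2.738 rad and value of joint jog above 0.0045 m and contact force between the fingers and jog above 1.5 N and contact force between the fingers and selector below 0.2 N and distance of control_box from where it was at the start of the episode below 0.015 m); the arm keeps its last pose, push and grip.
It fails at once if the jog button was pressed while the selector was not at stage 5 (value of joint jog above 0.0025 m and not (value of joint selector between 2.468 and 2.768 rad)).
It fails at once if the selector was pinched or pushed with more than 25 N (contact force between the fingers and selector above 25 N).
It fails at once if the jog button was pushed with more than 30 N (contact force between the fingers and jog above 30 N).
It fails at once if the control box was lifted, tipped or shifted (distance of control_box from where it was at the start of the episode above 0.02 m or height (world z) of control_box above 0.006 m or angle between control_box's own z axis and vertical above 0.06 rad).
It fails at once if one of the loose parts beside the box was moved by more than 15 mm (distance of any of relay, driver, plug from where it was at the start of the episode above 0.015 m).
It also fails if it takes over 48 s, if anything falls off the work surface, if the arm or the gripper's body presses on something with over 40 N, if the wrist force passes 120 N, or if a joint passes its speed limit or range.

## Working session

There is one attempt and no reset: what is moved stays moved. The work goes in short steps, Python scripts to look and compute and a tool call to move; the robot and the scene stay as the last step left them, time stands still between calls to the robot, and variables do not carry over. Pictures are saved under pics/ and viewed, at most 10 in all, crops included, and the job is handed in when it is done.

Besides the shell and the picture viewer there is one more tool, called after ">>>" in YAML: its name, and indented under it one key for each argument. play_rows: Moves the arm, as the interface text tells. Its arguments: {"type":"object","properties":{"motion":{"type":"array","items":{"type":"array","items":{"type":"array","items":{"type":"number"}}}},"jaw":{"type":"number"},"squeeze":{"type":"number"}},"required":["motion"]}

```bash
mkdir -p pics; python3 - <<'E'
from bench import sensors, optics
import cv2
s=sensors.sense(); print(s)
for n in("scene","top"):
    d=optics.snapshot(n); cv2.imwrite(f"pics/{n}0.png",d["pixels"][:,:,::-1]); print(n,d["mtx"],d["R"],d["t"])
E
```

```text
{'time': 0.0, 'joint_pos': array([-7.53662981e+01,  7.51384058e+00,  8.53282894e+01,  1.37208878e-03,
        8.72616676e+01, -4.89362427e+00]), 'qd': array([ 0.00518231,  0.1088023 , -0.02687702,  0.02973584, -0.0542002 ,
        0.0474844 ]), 'joint_efforts': array([ 1.97832342e-03, -5.69405723e+01, -5.00545406e+01,  1.36505651e-04,
        1.52164930e-02, -1.18570472e-05]), 'tool_pos': array([ 200.44087676, -564.95735722,  230.26713165]), 'tcp_rot': array([-1.79896698e+02, -1.02199572e-02,  1.95272501e+01]), 'ft_force': array([ 0.40840736, -0.46430708, -0.41452633]), 'wrist_torque': array([ 0.02797755, -0.03209667,  0.01074409]), 'grip_force': 0.0, 'finger_gap': 85.43155340434909}
scene [[547.44804536   0.         331.91118652]
 [  0.         547.44804536 239.76489651]
 [  0.           0.           1.        ]] [[-0.51534446 -0.85666516 -0.02334279]
 [-0.52420064  0.33665801 -0.78222444]
 [ 0.67796297 -0.39087873 -0.62255926]] [-82.90231894 483.58371577 431.89857223]
top [[578.5450886    0.         316.45561049]
 [  0.         578.5450886  240.80319808]
 [  0.           0.           1.        ]] [[-1.17748243e-01 -9.93043164e-01  7.91497844e-04]
 [-9.66991346e-01  1.14477754e-01 -2.27645735e-01]
 [ 2.25971432e-01 -2.75702569e-02 -9.73743700e-01]] [-364.25429955  558.29595858  827.90961989]
```

View pics/top0.png

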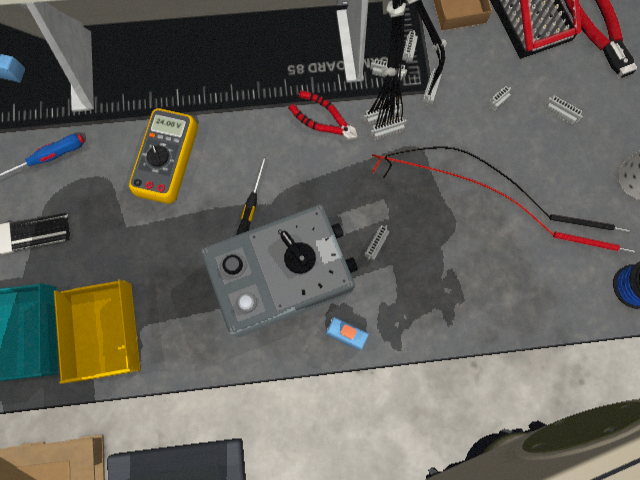

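View pics/scene0.png

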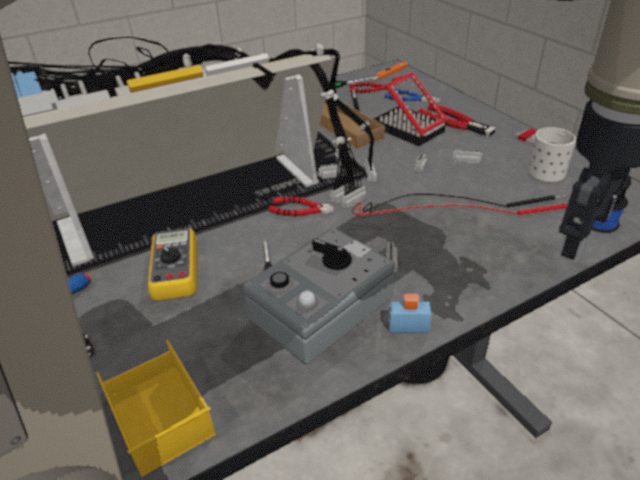

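The top view shows the box with the jog button at about (232,265), the lamp at (246,302) and the selector at about (299,257), lever pointing up-left. I'll zoom in for more accurate pixels.

```bash
python3 - <<'E'
import cv2
a=cv2.imread("pics/top0.png")[190:350,190:400]
b=cv2.imread("pics/scene0.png")[220:360,235:445]
a=cv2.resize(a,None,fx=3.8,fy=3.75,interpolation=cv2.INTER_CUBIC)
cv2.imwrite("pics/topz.png",a)
E
```

```text
(no output)
```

View pics/topz.png

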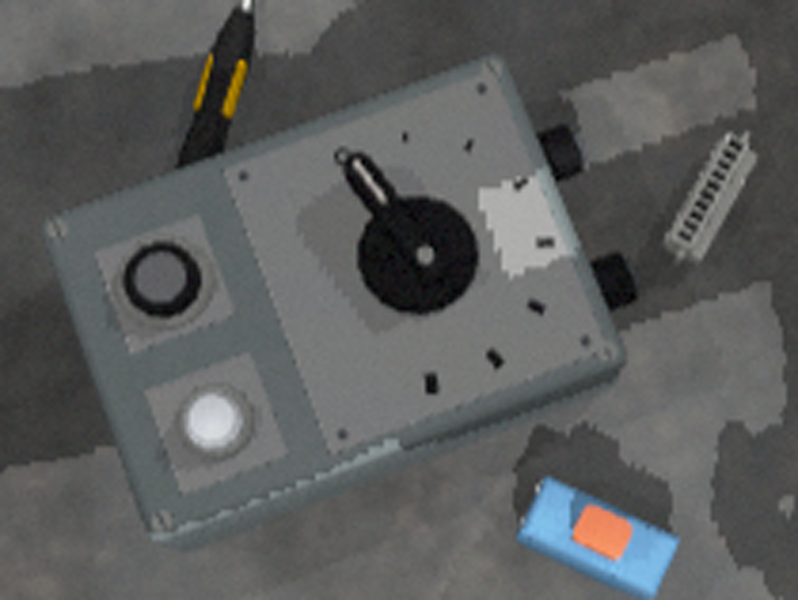

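The zoom shows the lever at off, its tip at the ring (343,155). The bars for stages 1–7 are visible, with stage 5 at (536,306), and the jog button is at (162,279). Next I'll fit the box pose.

```bash
cat > h.py <<'E'
import numpy as np
from scipy.optimize import least_squares
mtx=np.array([[578.5450886,0,316.45561049],[0,578.5450886,240.80319808],[0,0,1]])
R=np.array([[-1.17748243e-01,-9.93043164e-01,7.91497844e-04],[-9.66991346e-01,1.14477754e-01,-2.27645735e-01],[2.25971432e-01,-2.75702569e-02,-9.73743700e-01]])
t=np.array([-364.25429955,558.29595858,827.90961989])
def proj(P):
    c=P@R.T+t; c=c@mtx.T; return c[:,:2]/c[:,2:]
def w(p,P):
    c,s=np.cos(p[2]),np.sin(p[2]); P=np.atleast_2d(np.array(P,float))
    return np.c_[p[0]+c*P[:,0]-s*P[:,1],p[1]+s*P[:,0]+c*P[:,1],P[:,2]]
ang=np.radians(105-30*np.arange(8))
M=[[37+51.5*np.cos(a),51.5*np.sin(a),80] for a in ang]+[[-60,26,93.5]]
px=np.array([(343,155),(405,137),(468,146),(520,183),(545,242),(536,306),(494,357),(431,383),(162,279)],float)
px=px/[3.8,3.75]+190-.37
E
python3 - <<'E'
from h import *
best=min((least_squares(lambda p:(proj(w(p,M))-px).ravel(),[500,0,y]) for y in(-2,-1,0,1,2,3)),key=lambda f:f.cost)
p=best.x; print(p,np.degrees(p[2]),best.fun.reshape(-1,2).round(2))
print(w(p,[[37,0,80],[-60,26,93.5],[-60,-34,98]]))
for k in range(8): print(k,w(p,[[37+38*np.cos(ang[k]),38*np.sin(ang[k]),99]]))
E
```

```text
[ 474.91455133 -362.59585467   -1.31272545] -75.21362816860714 [[-0.45  0.51]
 [-0.41 -0.91]
 [ 0.3  -0.82]
 [ 0.37 -0.1 ]
 [ 0.35  0.18]
 [ 0.22  0.36]
 [ 0.21  0.59]
 [ 0.1   0.19]
 [-0.69 -0.1 ]]
[[ 484.35753539 -398.37056713   80.        ]
 [ 484.74059133 -297.947197     93.5       ]
 [ 426.72754409 -313.26014414   98.        ]]
0 [[ 517.33711361 -379.49340048   99.        ]]
1 [[ 522.35727126 -398.51225037   99.        ]]
2 [[ 517.19543037 -417.49313635   99.        ]]
3 [[ 503.23470204 -431.35014535   99.        ]]
4 [[ 484.21585215 -436.370303     99.        ]]
5 [[ 465.23496618 -431.20846211   99.        ]]
6 [[ 451.37795718 -417.24773378   99.        ]]
7 [[ 446.35779953 -398.22888389   99.        ]]
```

>>> play_rows:
  motion:
    - [[6,-2,0,0,0,-8],[12,-4,0,0,0,-16],[18,-6,0,0,0,-24],[24,-8,0,0,0,-32],[28,-9,0,0,0,-40]]
  jaw: 0
  squeeze: 20

```text
time: 0.6
tool_pos: [399.7, -411.4, 230.9]
tcp_rot: [-180.0, -0.0, 59.8]
ft_force: [0.2, -1.1, -0.2]
finger_gap: 12.0
grip_force: 0.0
```

```bash
cat > go.py <<'E'
import sys
from bench import sensors
import numpy as np
from scipy.spatial.transform import Rotation as Ro
s=sensors.sense(); T=np.array(s["tool_pos"]); R0=Ro.from_euler("xyz",s["tcp_rot"],degrees=True)
x,y,z,yaw=map(float,sys.argv[1:5])
print("t",round(s["time"],2),"pos",T.round(1),"rot",s["tcp_rot"].round(1),"F",s["ft_force"].round(2),"j6",s["joint_pos"][5].round(1))
print("shift cm",(R0.inv().apply(np.array([x,y,z])-T)/10).round(2),"turn",np.degrees((R0.inv()*Ro.from_euler("xyz",[180,0,yaw],degrees=True)).as_rotvec()).round(1))
E
python3 go.py 490 -361 230 145
```

```text
t 0.6 pos [ 399.7 -411.4  230.9] rot [-180.    -0.    59.8] F [ 0.2  -1.05 -0.17] j6 -20.8
shift cm [8.89 5.27 0.09] turn [ -0.   -0.  -85.2]
```

>>> play_rows:
  motion:
    - [[2,1,0,0,0,-8],[4,2,0,0,0,-16],[6,3.5,0,0,0,-24],[8,4.7,0,0,0,-32],[8.9,5.3,0,0,0,-40]]

```text
time: 1.1
tool_pos: [490.8, -361.7, 230.6]
tcp_rot: [-180.0, -0.1, 99.9]
ft_force: [-0.6, 0.3, 0.6]
finger_gap: -0.0
grip_force: 0.0
```

>>> play_rows:
  motion:
    - [[0,0,0.5,0,0,-8],[0,0,2,0,0,-16],[0,0,4,0,0,-24],[0,0,6,0,0,-32],[0,0,7,0,0,-40]]

```text
time: 1.6
tool_pos: [488.4, -362.2, 158.4]
tcp_rot: [180.0, -0.2, 139.9]
ft_force: [-0.2, 0.1, -0.5]
finger_gap: 0.4
grip_force: 0.0
```

```bash
python3 go.py 490 -361 96 145; python3 - <<'E'
from bench import sensors, optics
import cv2,numpy as np
from h import *
from scipy.spatial.transform import Rotation as Ro
s=sensors.sense(); d=optics.snapshot("wrist"); im=d["pixels"][:,:,::-1].copy()
p=[474.91,-362.6,-1.31272545]
Rt=Ro.from_euler("xyz",s["tcp_rot"],degrees=True).as_matrix(); T=d["T_tool_cam"]
def pr(P):
    q=(P-s["tool_pos"])@Rt; c=(q-T[:3,3])@T[:3,:3]; c=c@d["mtx"].T; return c[:,:2]/c[:,2:]
for i,q in enumerate(pr(w(p,M+[[37,0,90],[-60,-34,98]]))): 
    print(i,q.round(0)); cv2.drawMarker(im,tuple(int(v) for v in np.clip(q,-2000,2000)),(0,0,255),0,9,1)
cv2.imwrite("pics/w1.png",im)
E
```

```text
t 1.6 pos [ 488.4 -362.2  158.4] rot [180.   -0.2 139.9] F [-0.25  0.07 -0.5 ] j6 -91.3
shift cm [-0.07  0.2   6.24] turn [ 0.  -0.2 -5.1]
0 [348. 318.]
1 [323. 348.]
2 [286. 363.]
3 [245. 360.]
4 [210. 339.]
5 [188. 305.]
6 [188. 264.]
7 [210. 229.]
8 [407. 190.]
9 [268. 298.]
10 [314. 121.]
```

View pics/w1.png

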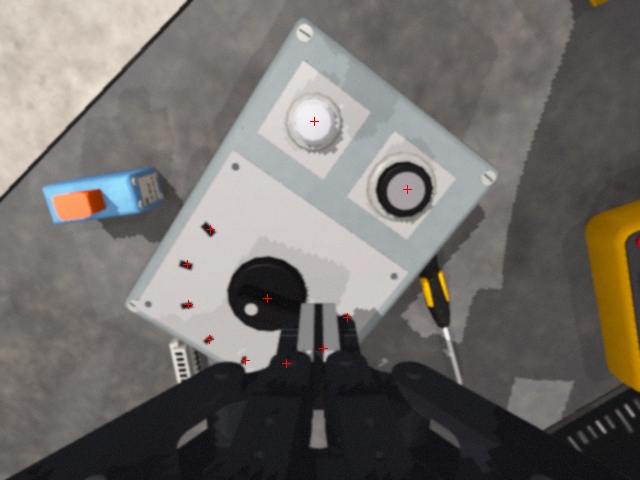

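The wrist view confirms the fit: all markers land on the bars, the jog cap (407,190) and the lamp (314,121). The shut fingers hover at (318,305). Next I'll go down beside the lever and orbit it.

>>> play_rows:
  motion:
    - [[0,0.2,1.5,0,0,-5],[-0.1,0.2,3,0,0,-5],[-0.1,0.2,4.5,0,0,-5],[-0.1,0.2,5.6,0,0,-5],[-0.1,0.2,6.2,0,0,-5]]

```text
time: 2.15
tool_pos: [490.8, -361.8, 97.4]
tcp_rot: [180.0, -0.1, 144.4]
ft_force: [-0.7, 0.4, -0.3]
finger_gap: -0.1
grip_force: 0.0
```

>>> play_rows:
  motion:
    - [[-0.18,0.09,0,0,0,3],[-0.37,0.16,0,0,0,6],[-0.55,0.22,0,0,0,9],[-0.74,0.28,0,0,0,12],[-0.94,0.32,0,0,0,15]]

```text
time: 2.65
tool_pos: [501.3, -365.5, 99.5]
tcp_rot: [180.0, 0.0, 129.3]
ft_force: [1.3, -0.2, -0.7]
finger_gap: 0.2
grip_force: 0.0
```

```bash
python3 go.py 490 -361 96 130
```

```text
t 2.65 pos [ 501.3 -365.5   99.5] rot [180.    0.  129.3] F [ 1.32 -0.16 -0.69] j6 -80.2
shift cm [ 1.06 -0.59  0.35] turn [ 0.   0.  -0.7]
```

>>> play_rows:
  motion:
    - [[-0.18,0.09,0.1,0,0,3],[-0.37,0.16,0.2,0,0,6],[-0.55,0.22,0.2,0,0,9],[-0.74,0.28,0.2,0,0,12],[-0.94,0.32,0.2,0,0,15]]

```text
time: 3.15
tool_pos: [509.5, -370.4, 97.3]
tcp_rot: [-180.0, -0.0, 114.3]
ft_force: [-1.2, 0.4, 0.3]
finger_gap: -0.2
grip_force: 0.5
```

>>> play_rows:
  motion:
    - [[-0.18,0.09,0,0,0,3],[-0.37,0.16,0,0,0,6],[-0.55,0.22,0,0,0,9],[-0.74,0.28,0,0,0,12],[-0.94,0.32,0,0,0,15]]

```text
time: 3.65
tool_pos: [516.6, -377.9, 97.5]
tcp_rot: [180.0, 0.0, 99.3]
ft_force: [0.2, 0.3, 0.4]
finger_gap: -0.1
grip_force: 0.0
```

>>> play_rows:
  motion:
    - [[-0.18,0.09,0,0,0,3],[-0.37,0.16,0,0,0,6],[-0.55,0.22,0,0,0,9],[-0.74,0.28,0,0,0,12],[-0.94,0.32,0,0,0,15]]

```text
time: 4.15
tool_pos: [521.1, -386.2, 97.4]
tcp_rot: [-180.0, -0.0, 84.3]
ft_force: [-0.6, 1.1, 0.8]
finger_gap: 0.3
grip_force: 0.6
```

```bash
cat > orb.py <<'E'
import sys,subprocess
import numpy as np
phi=float(sys.argv[1]); a=np.radians(phi); u=np.array([np.cos(a),np.sin(a)]); v=np.array([u[1],-u[0]])
p=np.array([484.4,-398.4])+34*u-17*v; print("target",p.round(1))
subprocess.run(["python3","go.py",str(p[0]),str(p[1]),"96",str(phi+90)])
E
python3 orb.py -6; python3 - <<'E'
from bench import optics
import cv2
im=optics.snapshot("scene")["pixels"][210:360,235:445,::-1]
im2=optics.snapshot("wrist")["pixels"][100:420,100:520,::-1]
a=cv2.resize(im,(420,320),interpolation=cv2.INTER_CUBIC)
cv2.imwrite("pics/c1.png",cv2.resize(cv2.hconcat([a,im2]),(800,305)))
E
```

```text
t 4.15 pos [ 521.1 -386.2   97.4] rot [-180.    -0.    84.3] F [-0.64  1.14  0.78] j6 -35.4
shift cm [ 0.11 -0.13  0.14] turn [-0.  -0.   0.3]
target [ 520. -385.]
```

View pics/c1.png

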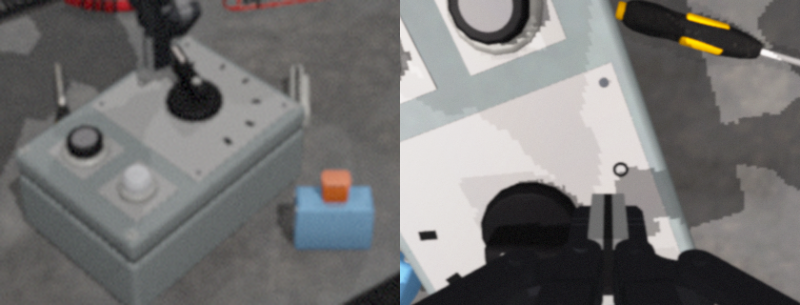

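Left (scene): the lever (about 185,75) has left off and sits just ahead of the finger; the box is unmoved. Right (wrist): the off ring at (620,170) is now bare. I'll keep pushing.

>>> play_rows:
  motion:
    - [[-0.2,0.07,0.1,0,0,3],[-0.4,0.14,0.1,0,0,6],[-0.6,0.19,0.1,0,0,9],[-0.8,0.24,0.1,0,0,12],[-1,0.28,0.1,0,0,15]]

```text
time: 4.75
tool_pos: [523.0, -396.9, 96.4]
tcp_rot: [180.0, 0.0, 69.5]
ft_force: [-1.2, -0.0, -0.4]
finger_gap: 0.1
grip_force: 0.0
```

>>> play_rows:
  motion:
    - [[-0.18,0.09,0,0,0,3],[-0.37,0.16,0,0,0,6],[-0.55,0.22,0,0,0,9],[-0.74,0.28,0,0,0,12],[-0.94,0.32,0,0,0,15]]

```text
time: 5.25
tool_pos: [522.8, -406.3, 96.4]
tcp_rot: [180.0, -0.0, 54.5]
ft_force: [0.9, 0.7, 0.7]
finger_gap: 0.1
grip_force: 0.7
```

>>> play_rows:
  motion:
    - [[-0.18,0.09,0,0,0,3],[-0.37,0.16,0,0,0,6],[-0.55,0.22,0,0,0,9],[-0.74,0.28,0,0,0,12],[-0.94,0.32,0,0,0,15]]

```text
time: 5.75
tool_pos: [519.8, -416.3, 96.4]
tcp_rot: [180.0, 0.0, 39.5]
ft_force: [-0.5, 0.4, -0.2]
finger_gap: 0.0
grip_force: 0.0
```

>>> play_rows:
  motion:
    - [[-0.18,0.09,0,0,0,3],[-0.37,0.16,0,0,0,6],[-0.55,0.22,0,0,0,9],[-0.74,0.28,0,0,0,12],[-0.94,0.32,0,0,0,15]]

```text
time: 6.25
tool_pos: [514.9, -424.4, 96.4]
tcp_rot: [180.0, -0.0, 24.5]
ft_force: [0.9, 0.6, -0.3]
finger_gap: 0.2
grip_force: 0.7
```

```bash
python3 orb.py -65.7
```

```text
t 6.25 pos [ 514.9 -424.4   96.4] rot [180.   -0.   24.5] F [ 0.9   0.63 -0.35] j6 21.6
shift cm [-0.01 -0.23  0.04] turn [ 0.  -0.   0.2]
target [ 513.9 -422.4]
```

>>> play_rows:
  motion:
    - [[-0.18,0.05,0,0,0,3],[-0.37,0.08,0,0,0,6],[-0.55,0.08,0,0,0,9],[-0.74,0.1,0,0,0,12],[-0.94,0.12,0,0,0,15]]

```text
time: 6.75
tool_pos: [506.5, -429.7, 96.4]
tcp_rot: [180.0, -0.0, 9.5]
ft_force: [-0.5, 0.8, 0.3]
finger_gap: 0.0
grip_force: 0.0
```

>>> play_rows:
  motion:
    - [[-0.18,0.09,0,0,0,3],[-0.37,0.16,0,0,0,6],[-0.55,0.22,0,0,0,9],[-0.74,0.28,0,0,0,12],[-0.94,0.32,0,0,0,15]]

```text
time: 7.25
tool_pos: [498.1, -434.3, 96.5]
tcp_rot: [180.0, -0.1, -5.5]
ft_force: [1.8, 0.5, -1.1]
finger_gap: -0.2
grip_force: 0.7
```

>>> play_rows:
  motion:
    - [[-0.18,0.09,0,0,0,3],[-0.37,0.16,0,0,0,6],[-0.55,0.22,0,0,0,9],[-0.74,0.28,0,0,0,12],[-0.94,0.32,0,0,0,15]]

```text
time: 7.75
tool_pos: [488.1, -436.7, 96.4]
tcp_rot: [180.0, -0.0, -20.5]
ft_force: [-0.5, -0.2, 0.5]
finger_gap: 0.1
grip_force: 0.0
```

```bash
python3 orb.py -110.5; python3 - <<'E'
from bench import optics
import cv2
im=optics.snapshot("scene")["pixels"][210:360,235:445,::-1]
im2=optics.snapshot("top")["pixels"][190:350,190:400,::-1]
cv2.imwrite("pics/c2.png",cv2.hconcat([cv2.resize(i,(400,300),interpolation=cv2.INTER_CUBIC) for i in (im,im2)]))
E
```

```text
t 7.75 pos [ 488.1 -436.7   96.4] rot [180.   -0.  -20.5] F [-0.49 -0.19  0.51] j6 64.2
shift cm [ 0.01 -0.05  0.04] turn [ 0. -0. -0.]
target [ 488.4 -436.2]
```

View pics/c2.png

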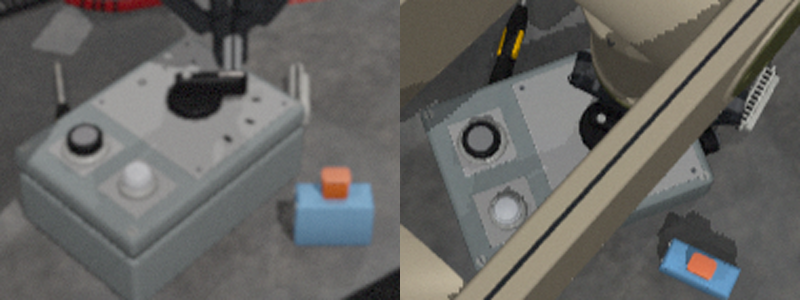

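Scene view: the lever now runs from the hub (195,100) to its tip near (243,85), with the finger behind it. I'll compare that with the projected stages.

```bash
python3 - <<'E'
from bench import optics
from h import *
import h
d=optics.snapshot("scene"); h.R=np.array(d["R"]);h.t=np.array(d["t"]);h.mtx=np.array(d["mtx"])
p=[474.91,-362.6,-1.31272545]
f=lambda P:((h.proj(w(p,P))-[235,210])*[400/210,2]).round(0)
print("hub",f([[37,0,90]]))
for k in (3,4,4.5,5): 
    a=np.radians(105-30*k); print(k,[f([[37+r*np.cos(a),r*np.sin(a),z]])[0] for r,z in((44,108),(-16,108),(51.5,80))])
E
```

```text
hub [[193.  92.]]
3 [array([217.,  43.]), array([183.,  86.]), array([222.,  65.])]
4 [array([238.,  55.]), array([175.,  81.]), array([245.,  79.])]
4.5 [array([244.,  63.]), array([173.,  78.]), array([252.,  89.])]
5 [array([246.,  72.]), array([173.,  74.]), array([255.,  99.])]
```

The lever's top edge runs almost level from (177,75) to (245,73), which matches the stage 5 prediction, so it has clicked in. Now I'll back off and lift.

>>> play_rows:
  motion:
    - [[0.6,0.1,0,0,0,0],[1.5,0.2,0,0,0,0],[1.5,0.2,-2,0,0,0],[1.5,0.2,-4,0,0,0],[1.5,0.2,-6,0,0,0]]

```text
time: 8.4
tool_pos: [502.1, -443.8, 156.8]
tcp_rot: [-180.0, 0.0, -20.4]
ft_force: [1.1, -0.1, 0.5]
finger_gap: -0.1
grip_force: 0.0
```

```bash
python3 go.py 484.7 -298 155 15
```

```text
t 8.4 pos [ 502.1 -443.8  156.8] rot [-180.     0.   -20.4] F [ 1.08 -0.07  0.54] j6 64.6
shift cm [ -6.72 -13.05   0.18] turn [ -0.    0.  -35.4]
```

>>> play_rows:
  motion:
    - [[-1.5,-2.6,0,0,0,-7],[-3,-5.2,0,0,0,-14],[-4.5,-8.5,0,0,0,-21],[-6,-11.5,0,0,0,-28],[-6.7,-13,0,0,0,-35]]

```text
time: 8.9
tool_pos: [484.7, -296.1, 156.4]
tcp_rot: [-180.0, -0.0, 14.9]
ft_force: [0.9, -0.3, -0.6]
finger_gap: -0.2
grip_force: 0.0
```

```bash
python3 go.py 484.7 -298 93.5 15;python3 - <<'E'
from bench import sensors, optics
import cv2,numpy as np
from h import *
from scipy.spatial.transform import Rotation as Ro
s=sensors.sense(); d=optics.snapshot("wrist"); im=d["pixels"][:,:,::-1].copy()
p=[474.91,-362.6,-1.31272545]
Rt=Ro.from_euler("xyz",s["tcp_rot"],degrees=True).as_matrix(); T=d["T_tool_cam"]
def pr(P):
    q=(P-s["tool_pos"])@Rt; c=(q-T[:3,3])@T[:3,:3]; c=c@d["mtx"].T; return c[:,:2]/c[:,2:]
for i,q in enumerate(pr(w(p,M+[[37,0,90],[-60,-34,98]]))):
    if i>7: print(i,q.round())
    cv2.drawMarker(im,tuple(int(v) for v in np.clip(q,-2000,2000)),(0,0,255),0,9,1)
im2=optics.snapshot("scene")["pixels"][210:360,235:445,::-1]
cv2.imwrite("pics/w2.png",cv2.hconcat([cv2.resize(im,(400,300)),cv2.resize(im2,(400,300),interpolation=cv2.INTER_CUBIC)]))
E
```

```text
t 8.9 pos [ 484.7 -296.1  156.4] rot [-180.    -0.    14.9] F [ 0.92 -0.34 -0.58] j6 38.4
shift cm [-0.05  0.19  6.29] turn [-0.  -0.  -0.1]
8 [321. 269.]
9 [485. 309.]
10 [320. 366.]
```

View pics/w2.png

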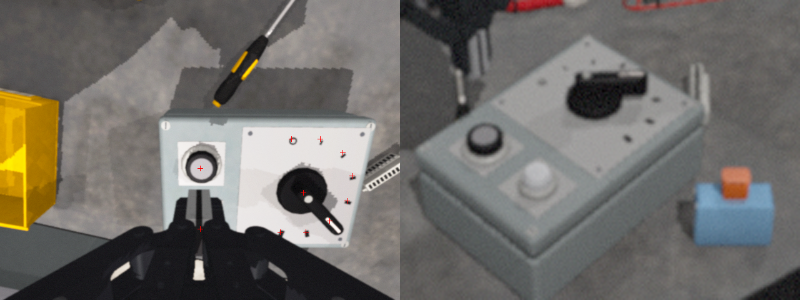

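Wrist view: the lever (302,193→340,232) points at stage 5's marker (328,219). The jog cap at (200,168) matches its marker and the box hasn't moved. Now I'll go down onto the button.

>>> play_rows:
  motion:
    - [[0,0.1,1.5,0,0,0],[0,0.2,3,0,0,0],[0,0.2,4.5,0,0,0],[0,0.2,5.6,0,0,0],[0,0.2,6,0,0,0]]

```text
time: 9.5
tool_pos: [483.2, -299.8, 93.4]
tcp_rot: [-179.8, 0.1, 14.5]
ft_force: [-1.1, 0.2, 1.3]
finger_gap: -0.1
grip_force: 0.7
```

>>> play_rows:
  motion:
    - [[0,0,0.1,0,0,0],[0,0,0.2,0,0,0],[0,0,0.3,0,0,0],[0,0,0.4,0,0,0],[0,0,0.4,0,0,0]]

```text
time: 10.0
tool_pos: [485.1, -300.6, 93.0]
tcp_rot: [179.9, -0.1, 14.5]
ft_force: [0.2, -0.0, 0.9]
finger_gap: -0.4
grip_force: 0.8
```

```bash
python3 go.py 484.7 -298 87.5 15
```

```text
t 10.0 pos [ 485.1 -300.6   93. ] rot [ 1.799e+02 -1.000e-01  1.450e+01] F [ 0.2  -0.04  0.93] j6 38.5
shift cm [ 0.03 -0.27  0.55] turn [ 0.1 -0.1 -0.5]
```

>>> play_rows:
  motion:
    - [[0,-0.1,0.1,0,0,0],[0,-0.1,0.2,0,0,0],[0,-0.1,0.3,0,0,0],[0,-0.1,0.4,0,0,0],[0,-0.1,0.4,0,0,0]]

```text
time: 10.5
tool_pos: [484.7, -299.5, 88.5]
tcp_rot: [180.0, -0.0, 14.5]
ft_force: [2.6, -2.1, 3.4]
finger_gap: 0.2
grip_force: 1.7
```

>>> play_rows:
  motion:
    - [[0,0,0.05,0,0,0],[0,0,0.1,0,0,0],[0,0,0.15,0,0,0],[0,0,0.2,0,0,0],[0,0,0.2,0,0,0]]

```text
time: 11.0
tool_pos: [484.7, -299.6, 87.4]
tcp_rot: [180.0, -0.0, 14.5]
ft_force: [-1.9, 0.3, 11.0]
finger_gap: -0.1
grip_force: 5.4
```

>>> play_rows:
  motion:
    - [[0,0,0,0,0,0],[0,0,0,0,0,0],[0,0,0,0,0,0],[0,0,0,0,0,0],[0,0,0,0,0,0]]

```text
time: 11.5
tool_pos: [484.7, -299.6, 87.4]
tcp_rot: [180.0, -0.0, 14.5]
ft_force: [-0.7, 0.8, 10.2]
finger_gap: 0.1
grip_force: 5.4
```

The force holds steady at about 10 N, above the button's 4 N maximum, so it is fully in.

```bash
python3 -c "
from bench import job
print(job.hand_in())"
```

```text
the job is handed in; nothing more can be done
None
```

The job is handed in, with no verdict shown: the selector stands at stage 5 with no finger on it, and the jog button is held fully in at about 10 N.

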